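# Slide the chopsticks home in the bento's sleeve

### The arm

A 6-joint arm with a two-finger parallel gripper is mounted at the origin on the work surface. World frame = base frame: x ahead of the robot, y to its left, z up, the work surface at z = 0. Lengths are in m, angles in rad, forces in N, time in s.
With the tool pointing down it reaches from about 0.35 to 0.775 m from the base axis. Payload 5.5 kg.
Tool frame: the origin (TCP) lies between the finger pads; the fingertips stand 19 mm ahead of it and the grasp point (between the pads) is the TCP; z points along the fingers, x is the direction in which the jaws open and shut, and the axes are right-handed (so a half turn about z gives the same grasp; the last joint's range is limited). The gripper opens to 85 mm and grips with 20 to 120 N. Pads are 22 mm wide; open, the fingers measure 114 mm over their backs; the gripper's body (76 mm by 85 mm) begins 54 mm behind the grasp point. The pads swing forward as they close: fully open they stand 13 mm farther back than shut.
Start: joints at [-1.33, 0.313, 0.046, 1.304, 0, 1.431], TCP at [0.214, -0.534, 0.25] pointing down, gripper open.
Joint ranges: [-2.76, 2.76], [-0.86, 1.69], [-1.03, 1.26], [-2.2, 2.34], [-1.47, 1.5], [-3.14, 3.14]. Speed limits (rad/s): [2.57, 2.57, 3.14, 3.14, 3.14, 3.14].

### API

Orientations are given as a unit quaternion [w, x, y, z].
In Python, from workcell import env gives the robot as it stands. The module is installed in compiled form; this text tells all that it offers.
- The arm moves only by the tool carry_out, never from a script. Its argument "steps" is a list of rows, each a list of 7 numbers: the gripper command: -1 is shut, 1 is fully open, values between are in proportion, then the shift along the tool's x, y, z in m, then the turn, a rotation vector about the tool's x, y, z in rad. A call has 1 to 20 rows; each row shifts and turns the commanded pose from where the row before left it, along the tool's axes as they then stand; what a row does not reach is not made up. A row lasts 1/8 s, in which the tool goes at most 62.5 mm and 10.7 degrees, less where a joint would pass 70% of its speed; a pose out of reach is approached as far as the arm can. A call with a gripper value outside its range is refused whole. The fingers move at their own pace and stop on an object; "grip_force" is the grip in N (left out, the last holds). Time passes only in rows, so rows that do not move let the fingers close. It gives the time, the measured TCP pose, the force and the opening at its end, in the units of the state.
- env.get_state(): the state, without advancing time (a new reading comes with each control period).
- env.read_camera(name): name is "side" or "top" or "wrist"; returns a dict with "color" (480x640x3 uint8, red, green, blue), "K" (3x3 intrinsics, pixels), "dist" ([k1, k2, p1, p2, k3] as OpenCV has them; the pictures are not rectified), "R" (3x3) and "t" (3): a world point X has camera coordinates R X + t. Camera axes: x right, y down, z forward; pixel columns grow to the right and rows downward; lengths in m; the calibration is good to about 2 mm. A picture is of the moment at which its call begins. There is no depth.
- env.hand_in(): hands the job in, once; it reports no verdict.
The state is a dict: "clock": time; "joint_pos": joint angles; "qvel": joint speeds; "tau": joint torques, N m; "tcp_pos": TCP position; "orientation": TCP orientation; "wrist_force": force on the tool from outside, world axes, zero at the start; "ft_torque": the same for the moment, N m; "finger_gap": finger opening in m.
Only numpy, scipy, OpenCV 4.12 (cv2) and the standard library are available. Lean on these libraries where they do the work, as an engineer would, in place of code of your own. Each camera call takes 0.05 s, during which the arm holds its last target. There are 200 camera calls.

### The job

Put the clipped pair of chopsticks away in the sleeve on the bento's lid, tips first: hold them near the middle to start them and slide them roughly halfway in, let go, take hold again close to the butt end, and push them gently the rest of the way until the tips press on the soft cushion at the bottom, so that they cannot rattle. Do not force or ram them, let go at the end, and leave the jar, timer and cup where they stand.

Things in the scene. Friction and masses are not known exactly. Their poses are not given: they have to be found in the camera images.
- chopsticks: pair of red chopsticks clipped side by side into one stiff rod 210 mm long, 32 g, lying level on the rest. Origin: centre of the underside; x along the rod to the tips, z up. Rear 165 mm (x -105 to +60 mm): square shank 14 mm wide (y), 9 mm high; front 45 mm: two round tips side by side, tapering from 7 to 4.4 mm thick, ends chamfered. Steel clip bands are flush. Free between the saddles (100 mm)
- tips (a point): centre of the front end of the chopsticks, x = +105 mm, 4.5 mm above their underside; axes as chopsticks
- butt (a point): centre of the rear end of the chopsticks, x = -105 mm, 4.5 mm above their underside; axes as chopsticks
- bento: purple plastic bento, 210 x 106 mm, 60 mm high to the top of its snap lid; stands fast, does not shift. Origin: centre of its underside; x along its length, away from the sleeve's mouth; z up. The sleeve is a moulded channel along x over the middle of the lid, from x = -118 to +98 mm, 25 mm wide, z 60 to 80 mm (flared mouth: 34 mm wide, z 56 to 85 mm), with a 4 mm hump just behind the mouth
- mouth (a point): centre of the outer rim of the sleeve's mouth (x = -118 mm, z = 70 mm of the bento); x points straight into the bore, z up. The bore is level, 17 mm wide and 12 mm high, its axis through this point (floor at z = 64, roof at 76 mm of the bento). The mouth is flared over its first 8 mm to about 26 mm wide and 21 mm high. When home, 30 to 70 mm of the rod stand out of the mouth
- lip: sprung rubber lip across the bore, in its roof 26 mm in from the mouth's rim; origin: centre of the lip, a bar 8 mm thick. It rises and presses down with 4 to 8 N on whatever passes, so that sliding the shank takes a steady drag of 3 to 9 N (more while its shoulder lifts the lip) that differs from run to run and holds the rod where it is left. Friction of the rod on lip and bore about 0.6
- plug: closed end of the sleeve; origin on the bore's axis 210 mm from the mouth's rim, x as the bento's. It carries, hidden in the bore, the end stop, a rubber cushion adjustable for chopstick length: its face lies 140 to 178 mm in from the rim, set differently each run, felt as a push rising above the steady drag. It yields 1 mm per 5 N; the drag keeps the rod pressed on it; over 8 N on it is ramming
- rest: white porcelain chopstick rest, fixed, 130 x 34 mm; origin: centre of its underside, x along the rod. Foot 4 mm thick; a saddle 14 mm long at each end (x = +-58 mm) carries the rod's underside 24 mm above the bench, between side horns 6 mm thick that reach up to 32 mm
- jar: closed glass mini jar, 54 mm across, 75 mm high, bystander; origin: centre of its underside
- timer: chrome kitchen timer with a turning knob dial on top, 64 mm across, 62 mm high, bystander; origin: centre of its underside
- cup: white cup without handle, 68 mm across, 65 mm high, bystander; origin: centre of its underside
Not all that is in view belongs to the job. Of the things shaped like the chopsticks, the red one is meant. Of the things shaped like the bento, the purple one is meant.

How it is judged:
By the outcome, as a careful person would: the job done as asked, in the order asked, and still so for the second after the job is handed in, with the robot touching nothing.
It also fails if it takes over 67 s, if anything falls off the work surface, if the arm or the gripper's body presses on something with over 40 N, if the wrist force passes 120 N, or if a joint passes its speed limit or range.

## Working session

There is one attempt and no reset: what is moved stays moved. The work goes in short steps, Python scripts to look and compute and a tool call to move; the robot and the scene stay as the last step left them, time stands still between calls to the robot, and variables do not carry over. Pictures are saved under pics/ and viewed, about 8 in all and at most 12, crops included, and the job is handed in when it is done.

Besides the shell and the picture viewer there is one more tool, called by a JSON object that holds its "fn" and its "kwargs". carry_out: Moves the arm, as the interface text tells. Its arguments: {"type":"object","properties":{"steps":{"type":"array","items":{"type":"array","items":{"type":"number"}}},"grip_force":{"type":"number"}},"required":["steps"]}

```bash
mkdir -p pics; cat > h.py <<'E'
import cv2,numpy as np
from workcell import env
from scipy.spatial.transform import Rotation as Ro
def cam(n,save=None):
    c=env.read_camera(n)
    for k in("K","dist","R","t"): c[k]=np.array(c[k],float)
    if save: cv2.imwrite("pics/"+save,c["color"][:,:,::-1])
    return c
def ray(c,uv):
    p=cv2.undistortPoints(np.array(uv,float).reshape(-1,1,2),c["K"],c["dist"]).reshape(-1,2)
    d=np.c_[p,np.ones(len(p))]@c["R"]; return -c["R"].T@c["t"],d
def onz(c,uv,z):
    o,d=ray(c,uv); return o+d*((z-o[2])/d[:,2])[:,None]
def proj(c,X):
    return cv2.projectPoints(np.array(X,float).reshape(-1,3),cv2.Rodrigues(c["R"])[0],c["t"],c["K"],c["dist"])[0].reshape(-1,2)
def toolR():
    q=env.get_state()["orientation"]; return Ro.from_quat([q[1],q[2],q[3],q[0]]).as_matrix()
E
python3 - <<'E'
from h import *
a=cam("top","top1.png");b=cam("side","side1.png")
for c in(a,b): print(-c["R"].T@c["t"],c["R"][2])
s=env.get_state();print(s);print(toolR().round(3))
E
```

```text
[0.37568617 0.02581179 1.10420511] [ 0.10897129  0.00315764 -0.99403988]
[-0.13557597  0.80941353  1.24353705] [ 0.4025906  -0.50258383 -0.76506882]
{'clock': 0.1, 'joint_pos': array([-1.32959772e+00,  3.13965713e-01,  4.50932943e-02,  1.30359237e+00,
       -3.40661469e-05,  1.43119128e+00]), 'qvel': array([ 0.00250266, -0.00077452,  0.00266928,  0.00254543,  0.00041272,
        0.00108215]), 'tau': array([ 3.78391022e-03, -4.81727529e+01,  2.99243903e+01,  1.26915731e-02,
       -8.39399650e-05, -4.80774119e-06]), 'tcp_pos': array([ 0.21358607, -0.5334056 ,  0.24947531]), 'orientation': array([-5.46538795e-04,  8.28150272e-01, -5.60505514e-01, -6.30499533e-04]), 'wrist_force': array([ 0.18670669, -0.68219001, -0.96289177]), 'ft_torque': array([-0.02408715,  0.02508571, -0.00520899]), 'finger_gap': 0.08549680689832402}
[[ 0.372 -0.928 -0.   ]
 [-0.928 -0.372  0.002]
 [-0.002 -0.    -1.   ]]
```

View pics/top1.png

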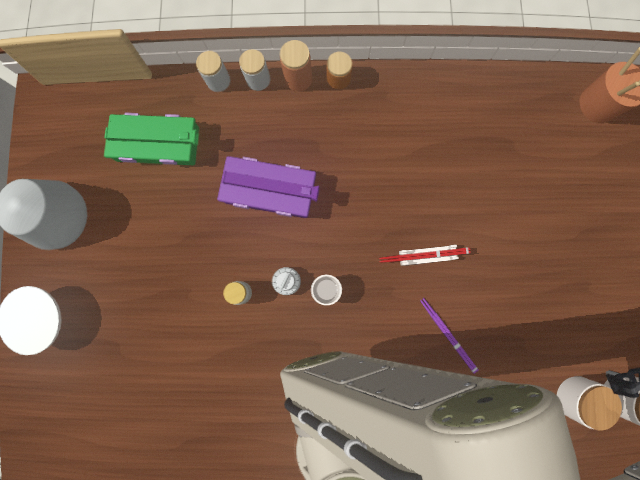

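View pics/side1.png

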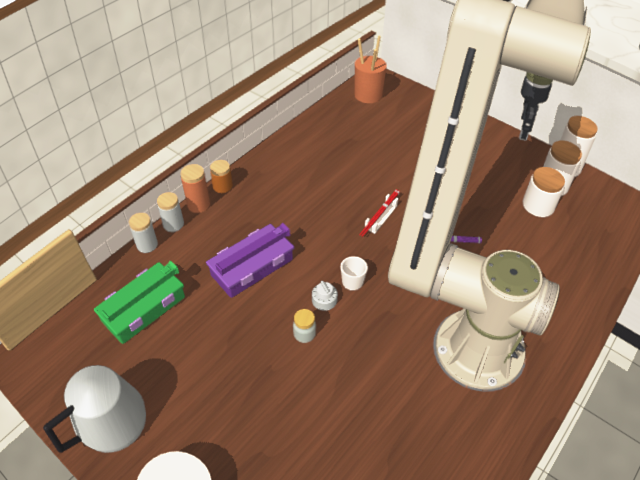

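Top view: the purple bento is at (268,186) with its mouth at the right end, (318,191). The red rod is at (425,255) on the white rest, and its thin tips seem to point left (382,260). The cup, timer and jar are at (326,290), (286,281) and (237,293). The side view agrees.

```bash
python3 - <<'E'
from h import *
c=cam("top");im=c["color"];hsv=cv2.cvtColor(im,cv2.COLOR_RGB2HSV)
red=((hsv[...,0]<6)|(hsv[...,0]>174))&(hsv[...,1]>190)&(hsv[...,2]>120)
red[:230]=0;red[280:]=0;red[:,:370]=0;red[:,480:]=0
v,u=np.nonzero(red);P=onz(c,np.c_[u,v],.033)[:,:2]
m=P.mean(0);w,V=np.linalg.eigh(np.cov((P-m).T));d=V[:,1];d=d*np.sign(d[1])
s=(P-m)@d;n=np.array([-d[1],d[0]]);t=(P-m)@n
print("rod",m,d,np.degrees(np.arctan2(d[1],d[0])),s.min(),s.max())
for a in np.arange(-.11,.12,.02):
    k=abs(s-a)<.01; print(round(a,2),k.sum(),t[k].mean().round(4) if k.any() else 0)
print("mid",m+d*(s.min()+s.max())/2)
pur=(hsv[...,0]>125)&(hsv[...,0]<155)&(hsv[...,1]>90)
pur[:140]=0;pur[230:]=0
cs,_=cv2.findContours(pur.astype(np.uint8),0,1);cn=max(cs,key=cv2.contourArea)
print(cv2.minAreaRect(cn), cv2.boxPoints(cv2.minAreaRect(cn)))
x=cv2.resize(im[150:280,210:480],None,fx=2.9,fy=2.9,interpolation=cv2.INTER_CUBIC);cv2.imwrite("pics/crop.png",x[:,:,::-1])
E
```

```text
rod [ 0.436766  -0.1366023] [-0.12522749  0.99212805] 97.19389320814183 -0.14493549055898744 0.04241980661624019
-0.11 0 0
-0.09 1 0.0025
-0.07 0 0
-0.05 0 0
-0.03 2 0.0003
-0.01 2 0.0004
0.01 6 -0.0011
0.03 4 -0.0005
0.05 2 0.0028
0.07 0 0
0.09 0 0
0.11 0 0
mid [ 0.44318489 -0.18745665]
((269.1855163574219, 186.8499755859375), (98.6041259765625, 47.41279602050781), 10.43747615814209) [[216.40454 201.23242]
 [224.99396 154.60416]
 [321.9665  172.46753]
 [313.37708 219.0958 ]]
```

View pics/crop.png

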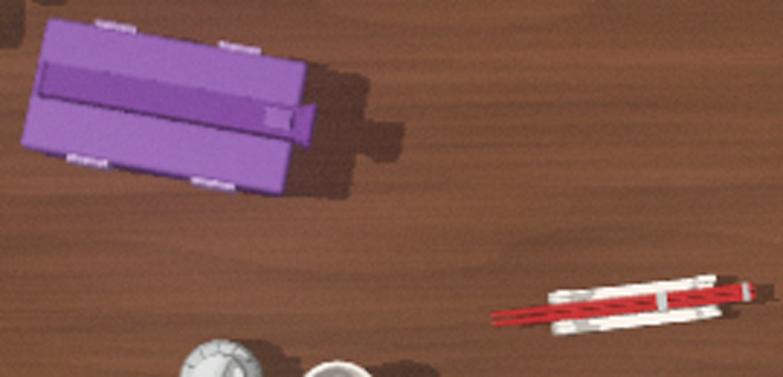

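```bash
python3 - <<'E'
from h import *
c=cam("top");im=c["color"];hsv=cv2.cvtColor(im,cv2.COLOR_RGB2HSV).astype(int);H,S,V=hsv[...,0],hsv[...,1],hsv[...,2]
red=((H<5)|(H>172))&(S>165)&(im[...,0]>110)
red[:230]=0;red[280:]=0;red[:,:370]=0;red[:,480:]=0
pur=(H>125)&(H<155)&(S>90);pur[:140]=0;pur[230:]=0;pur[:,:200]=0;pur[:,330:]=0
print(np.percentile(S[pur],[5,20,50,80]),np.percentile(V[pur],[5,20,50,80]),red.sum())
def fit(mask,z,name):
    n,l,st,_=cv2.connectedComponentsWithStats(mask.astype(np.uint8)); 
    v,u=np.nonzero(mask);P=onz(c,np.c_[u,v],z)[:,:2]
    vx,vy,x,y=cv2.fitLine(P.astype(np.float32),cv2.DIST_HUBER,0,.001,.001).ravel();d=np.array([vx,vy]);d*=np.sign(d[1]);m=np.array([x,y])
    s=(P-m)@d;t=(P-m)@[-d[1],d[0]];ok=abs(t)<.02
    print(name,"ang",np.degrees(np.arctan2(d[1],d[0])),"ends",m+d*s[ok].min(),m+d*s[ok].max(),"len",np.ptp(s[ok]),np.percentile(t,[2,98]))
fit(red,.033,"rod")
for th in (110,130,140,150):
    dk=pur&(V<th);k=cv2.morphologyEx(dk.astype(np.uint8),cv2.MORPH_OPEN,np.ones((3,3)))
    n,l,st,_=cv2.connectedComponentsWithStats(k);i=1+st[1:,4].argmax() if n>1 else 0;print(th,st[i]);
    if i: fit(l==i,.08,"sleeve")
fit(cv2.morphologyEx(pur.astype(np.uint8),cv2.MORPH_OPEN,np.ones((5,5)))>0,.06,"bento")
E
```

```text
[103. 106. 109. 128.] [122. 161. 181. 184.] 412
rod ang 95.20695 ends [ 0.45085868 -0.29382493] [ 0.43187004 -0.08545494] len 0.2092334096705447 [-0.00623481  0.00563182]
110 [     0      0    640    480 307200]
130 [     0      0    640    480 307200]
140 [     0      0    640    480 307200]
150 [     0      0    640    480 307200]
bento ang 78.78251 ends [0.57746362 0.05459539] [0.62084698 0.27334701] len 0.22301207846077292 [-0.05111743  0.05097019]
```

```bash
python3 - <<'E'
from h import *
c=cam("top");im=c["color"];hsv=cv2.cvtColor(im,cv2.COLOR_RGB2HSV).astype(int);H,S,V=hsv[...,0],hsv[...,1],hsv[...,2]
pur=(H>125)&(H<155)&(S>122);pur[:140]=0;pur[212:]=0;pur[:,:210]=0;pur[:,330:]=0
n,l,st,_=cv2.connectedComponentsWithStats(pur.astype(np.uint8));i=1+st[1:,4].argmax();print(st[i])
v,u=np.nonzero(l==i);
P=onz(c,np.c_[u,v],.08)[:,:2]
vx,vy,x,y=cv2.fitLine(P.astype(np.float32),cv2.DIST_HUBER,0,.001,.001).ravel();d=np.array([vx,vy]);d*=np.sign(d[1]);m=np.array([x,y])
s=(P-m)@d;t=(P-m)@[-d[1],d[0]]
print("ang",np.degrees(np.arctan2(*d[::-1])),m+d*s.min(),m+d*s.max(),np.ptp(s))
for a in np.arange(s.min(),s.max(),.02):
    k=(s>=a)&(s<a+.02);print(round(a,3),t[k].min().round(4),t[k].max().round(4))
E
```

```text
[ 223  171   96   30 1101]
ang 78.61452 [0.57718365 0.05383679] [0.6197615  0.26527595] 0.21568354767708076
-0.11 -0.0173 0.0149
-0.09 -0.0136 0.0137
-0.07 -0.0142 0.0134
-0.05 -0.0144 0.0138
-0.03 -0.0136 0.0136
-0.01 -0.0142 0.0137
0.01 -0.0136 0.0137
0.03 -0.0132 0.0137
0.05 -0.013 0.0135
0.07 -0.0133 0.0135
0.09 -0.0131 0.0125
```

{"fn": "carry_out", "kwargs": {"steps": [[1,0,0,0,0,0,-0.183],[1,0,0,0,0,0,-0.183],[1,0,0,0,0,0,-0.183],[1,0,0,0,0,0,-0.183],[1,0,0,0,0,0,-0.183],[1,0,0,0,0,0,-0.183],[1,0,0,0,0,0,-0.183],[1,0,0,0,0,0,0]]}}

```text
clock: 1.25
tcp_pos: [0.2137, -0.5338, 0.2502]
orientation: [-0.0, 0.999, 0.045, -0.0]
wrist_force: [-0.1, -0.4, 0.1]
finger_gap: 0.0856
```

Rod: centre (0.441,-0.190), heading 95.2°. Mouth: (0.577,0.054), heading 78.6°. Both lengths match the data.

{"fn": "carry_out", "kwargs": {"steps": [[1,0.0258,-0.0317,0.009,0,0,0],[1,0.0258,-0.0317,0.009,0,0,0],[1,0.0258,-0.0317,0.009,0,0,0],[1,0.0258,-0.0317,0.009,0,0,0],[1,0.0258,-0.0317,0.009,0,0,0],[1,0.0258,-0.0317,0.009,0,0,0],[1,0.0258,-0.0317,0.009,0,0,0],[1,0.0258,-0.0317,0.009,0,0,0],[1,0.0258,-0.0317,0.009,0,0,0],[1,0.0258,-0.0317,0.009,0,0,0],[1,0,0,0,0,0,0],[1,0,0,0,0,0,0]]}}

```text
clock: 2.75
tcp_pos: [0.4418, -0.195, 0.1604]
orientation: [0.0, 0.999, 0.045, -0.0]
wrist_force: [0.4, -0.1, 0.4]
finger_gap: 0.0856
```

```bash
python3 - <<'E'
from h import *
c=cam("wrist","w1.png");print(env.get_state()["tcp_pos"],toolR().round(3),-c["R"].T@c["t"],c["R"][2])
im=c["color"];hsv=cv2.cvtColor(im,cv2.COLOR_RGB2HSV).astype(int);H,S,V=hsv[...,0],hsv[...,1],hsv[...,2]
red=((H<5)|(H>172))&(S>165)&(im[...,0]>110)
n,l,st,_=cv2.connectedComponentsWithStats(cv2.morphologyEx(red.astype(np.uint8),cv2.MORPH_CLOSE,np.ones((25,25))));i=1+st[1:,4].argmax();print(st[i])
v,u=np.nonzero((l==i)&red);P=onz(c,np.c_[u,v],.033)[:,:2]
vx,vy,x,y=cv2.fitLine(P.astype(np.float32),cv2.DIST_HUBER,0,.001,.001).ravel();d=np.array([vx,vy]);d*=np.sign(d[1]);m=np.array([x,y])
s=(P-m)@d;print(np.degrees(np.arctan2(*d[::-1])),m+d*s.min(),m+d*s.max(),np.ptp(s))
E
```

```text
[ 0.44171754 -0.19539414  0.16056003] [[ 0.996  0.089  0.   ]
 [ 0.089 -0.996 -0.001]
 [ 0.     0.001 -1.   ]] [ 0.4361006  -0.12975177  0.28305912] [ 0.02220212 -0.25777299 -0.96595039]
[ 314   64   24  310 5924]
95.23391 [ 0.45117248 -0.29335447] [ 0.43213755 -0.08555839] 0.20866609247445794
```

View pics/w1.png

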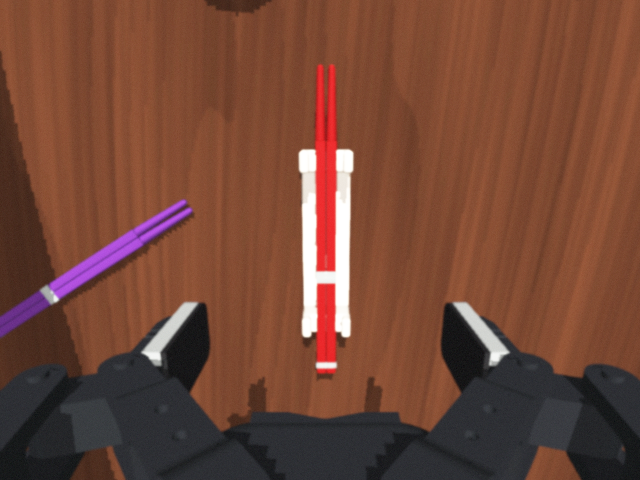

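The wrist view shows the red rod centred between the fingers, tips up at (326,68) and butt at (326,370). The measured position agrees with the top camera, so I'm descending and gripping.

{"fn": "carry_out", "kwargs": {"steps": [[1,0,0,0.022,0,0,0],[1,0,0,0.022,0,0,0],[1,0,0,0.022,0,0,0],[1,0,0,0.022,0,0,0],[1,0,0,0.022,0,0,0],[1,0,0,0.021,0,0,0],[1,0,0,0,0,0,0],[-1,0,0,0,0,0,0],[-1,0,0,0,0,0,0],[-1,0,0,0,0,0,0],[-1,0,0,0,0,0,0],[-1,0,0,0,0,0,0],[-1,0,0,0,0,0,0],[-1,0,0,0,0,0,0],[-1,0,0,0,0,0,0]], "grip_force": 40}}

```text
clock: 4.68
tcp_pos: [0.4421, -0.1949, 0.0298]
orientation: [0.0, 0.999, 0.046, 0.0]
wrist_force: [-1.3, 0.4, 5.8]
finger_gap: 0.013
```

{"fn": "carry_out", "kwargs": {"steps": [[-1,0,0,-0.01,0,0,0],[-1,0,0,-0.02,0,0,0],[-1,0,0,-0.025,0,0,0],[-1,0,0,-0.025,0,0,0],[-1,0,0,-0.02,0,0,0],[-1,0,0,0,0,0,0.097],[-1,0,0,0,0,0,0.097],[-1,0,0,0,0,0,0.096],[-1,0.0139,-0.0218,0,0,0,0],[-1,0.0139,-0.0218,0,0,0,0],[-1,0.0139,-0.0218,0,0,0,0],[-1,0.0139,-0.0218,0,0,0,0],[-1,0.0139,-0.0218,0,0,0,0],[-1,0.0138,-0.0218,0,0,0,0],[-1,0,0,0,0,0,0],[-1,0,0,0,0,0,0]]}}

```text
clock: 6.68
tcp_pos: [0.5488, -0.0831, 0.1292]
orientation: [0.0, 0.995, -0.099, -0.0]
wrist_force: [-0.5, 0.3, -0.1]
finger_gap: 0.0135
```

```bash
cat > look.py <<'E'
from h import *
import sys
st=env.get_state();print(st["tcp_pos"],toolR().round(3).tolist(),st["wrist_force"],st["finger_gap"])
zr=st["tcp_pos"][2]-.0013+.0045
def line(c,mask,z,nm):
    n,l,s_,_=cv2.connectedComponentsWithStats(cv2.morphologyEx(mask.astype(np.uint8),cv2.MORPH_CLOSE,np.ones((25,25)) if c["K"][0,0]>0 else 0));i=1+s_[1:,4].argmax()
    v,u=np.nonzero((l==i)&mask);P=onz(c,np.c_[u,v],z)[:,:2]
    vx,vy,x,y=cv2.fitLine(P.astype(np.float32),cv2.DIST_HUBER,0,.001,.001).ravel();d=np.array([vx,vy]);d*=np.sign(d[1]);m=np.array([x,y])
    s=(P-m)@d;print(nm,s_[i],"ang",np.degrees(np.arctan2(*d[::-1])).round(2),m+d*s.min(),m+d*s.max(),np.ptp(s))
for nm in ("wrist","top"):
    c=cam(nm,sys.argv[1]+nm+".png");im=c["color"];hsv=cv2.cvtColor(im,cv2.COLOR_RGB2HSV).astype(int);H,S,V=hsv[...,0],hsv[...,1],hsv[...,2]
    red=((H<5)|(H>172))&(S>165)&(im[...,0]>110)
    if nm=="top": red[:150]=0;red[280:]=0;red[:,:250]=0;red[:,480:]=0
    if red.sum()>50: line(c,red,zr,nm+" rod")
    pur=(H>125)&(H<155)&(S>122)
    if nm=="top": pur[:140]=0;pur[212:]=0;pur[:,:210]=0;pur[:,330:]=0
    else: pur[300:]=0
    n,l,s_,_=cv2.connectedComponentsWithStats(pur.astype(np.uint8));i=1+s_[1:,4].argmax()
    line(c,l==i,.08,nm+" sleeve")
E
python3 look.py p1
```

```text
[ 0.54876993 -0.08306347  0.12922548] [[0.98, -0.198, -0.001], [-0.198, -0.98, -0.0], [-0.001, 0.0, -1.0]] [-0.52722192  0.2612493  -0.11317778] 0.013502004563820722
wrist rod [  302     0    47   418 17726] ang 78.67 [ 0.5426903  -0.11395447] [0.56919318 0.01836978] 0.1349522481786262Traceback (most recent call last):
  File "look.py", line 18, in <module>
    n,l,s_,_=cv2.connectedComponentsWithStats(pur.astype(np.uint8));i=1+s_[1:,4].argmax()
                                                                        ~~~~~~~~~~~~~~~^^
ValueError: attempt to get argmax of an empty sequence
```

View pics/p1wrist.png

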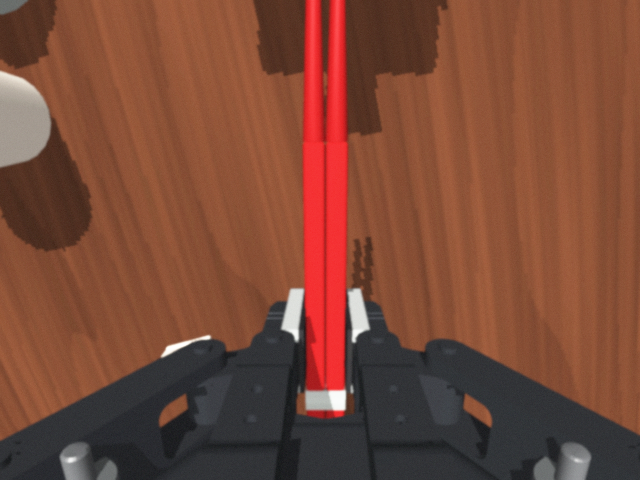

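The wrist view shows the rod held straight, heading 78.7° against 78.6° for the sleeve. The mouth is out of view. I'm lowering to insertion height and checking with the fixed cameras.

{"fn": "carry_out", "kwargs": {"steps": [[-1,0.0008,0,0.019,0,0,0],[-1,0,0,0.019,0,0,0],[-1,0,0,0.02,0,0,0],[-1,0,0,0,0,0,0],[-1,0,0,0,0,0,0]]}}

```text
clock: 7.35
tcp_pos: [0.5502, -0.0837, 0.072]
orientation: [0.0, 0.995, -0.1, 0.0]
wrist_force: [-0.2, -0.0, 0.6]
finger_gap: 0.0129
```

```bash
python3 - <<'E'
from h import *
st=env.get_state();p=st["tcp_pos"];R=toolR();print(p,st["wrist_force"])
tip=p-R[:,1]*.11+np.array([0,0,-.0013]);mouth=np.array([.5772,.0538,.07]);print("tip",tip)
o=[]
for nm in("top","side"):
    c=cam(nm);im=c["color"];a,b=proj(c,[tip,mouth]);print(nm,a,b)
    k=(a+b)/2;x0,y0=int(k[0])-50,int(k[1])-37
    q=cv2.resize(im[y0:y0+75,x0:x0+100],None,fx=4,fy=4,interpolation=cv2.INTER_CUBIC).copy()
    for w,col in((a,(0,255,0)),(b,(255,255,0))): cv2.circle(q,tuple(int(v) for v in (w-[x0,y0]+.5)*4),3,col,1)
    o.append(q)
cv2.imwrite("pics/pre.png",np.hstack(o)[:,:,::-1])
E
```

```text
[ 0.5501842  -0.08368867  0.07200486] [-0.16207822 -0.01219611  0.59108753]
tip [0.57201209 0.02412387 0.07068121]
top [330.9213437  196.60941685] [317.59465085 194.55824339]
side [295.13557394 223.98537825] [286.39204683 229.64322109]
```

View pics/pre.png

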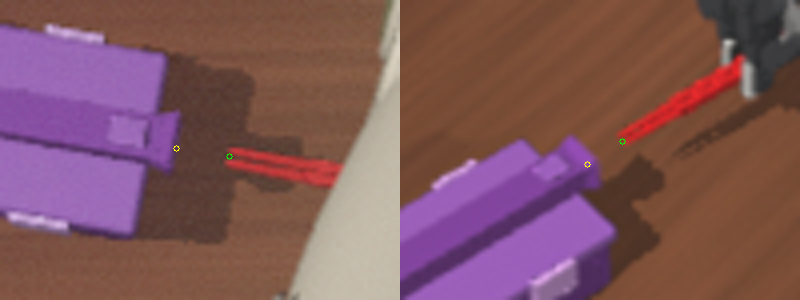

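Both views agree with the prediction: the tips are in line with the mouth, 30 mm short of it. Starting the insertion.

{"fn": "carry_out", "kwargs": {"steps": [[-1,0,-0.01,0,0,0,0],[-1,0,-0.01,0,0,0,0],[-1,0,-0.01,0,0,0,0],[-1,0,-0.008,0,0,0,0],[-1,0,-0.008,0,0,0,0],[-1,0,0,0,0,0,0]]}}

```text
clock: 8.2
tcp_pos: [0.5593, -0.0374, 0.0712]
orientation: [0.0, 0.995, -0.099, -0.0]
wrist_force: [0.1, 0.2, -0.3]
finger_gap: 0.0134
```

{"fn": "carry_out", "kwargs": {"steps": [[-1,0,-0.004,0,0,0,0],[-1,0,-0.004,0,0,0,0],[-1,0,-0.004,0,0,0,0],[-1,0,-0.004,0,0,0,0],[-1,0,0,0,0,0,0]]}}

```text
clock: 8.82
tcp_pos: [0.5623, -0.0219, 0.0711]
orientation: [-0.0, 0.995, -0.099, -0.0]
wrist_force: [-0.3, 0.1, -2.1]
finger_gap: 0.0131
```

{"fn": "carry_out", "kwargs": {"steps": [[-1,0,-0.005,0,0,0,0],[-1,0,-0.005,0,0,0,0],[-1,0,-0.005,0,0,0,0],[-1,0,-0.005,0,0,0,0],[-1,0,-0.005,0,0,0,0],[-1,0,0,0,0,0,0]]}}

```text
clock: 9.57
tcp_pos: [0.5677, 0.0031, 0.0713]
orientation: [-0.001, 0.995, -0.099, 0.0]
wrist_force: [2.3, 0.2, -3.7]
finger_gap: 0.0126
```

{"fn": "carry_out", "kwargs": {"steps": [[-1,0,-0.004,0,0,0,0],[-1,0,-0.004,0,0,0,0],[-1,0,-0.004,0,0,0,0],[-1,0,0,0,0,0,0]]}}

```text
clock: 10.07
tcp_pos: [0.5698, 0.014, 0.0712]
orientation: [0.0, 0.995, -0.099, 0.0]
wrist_force: [1.9, -2.8, -4.8]
finger_gap: 0.0131
```

{"fn": "carry_out", "kwargs": {"steps": [[-1,0,-0.004,0,0,0,0],[-1,0,-0.004,0,0,0,0],[-1,0,0,0,0,0,0]]}}

```text
clock: 10.45
tcp_pos: [0.5715, 0.0223, 0.0712]
orientation: [-0.0, 0.995, -0.099, 0.0]
wrist_force: [2.0, -1.5, -5.0]
finger_gap: 0.0132
```

{"fn": "carry_out", "kwargs": {"steps": [[-1,0.0007,-0.003,0.0006,0,0,0],[-1,0,-0.003,0.0006,0,0,0],[-1,0,-0.004,0,0,0,0]]}}

```text
clock: 10.82
tcp_pos: [0.5737, 0.0315, 0.0702]
orientation: [0.0, 0.995, -0.099, -0.0]
wrist_force: [-0.7, -4.3, -2.1]
finger_gap: 0.0131
```

{"fn": "carry_out", "kwargs": {"steps": [[-1,0,0,0,0,0,0],[-1,0,0,0,0,0,0]]}}

```text
clock: 11.08
tcp_pos: [0.5739, 0.0322, 0.0701]
orientation: [-0.001, 0.995, -0.099, 0.0]
wrist_force: [0.5, 0.6, -2.9]
finger_gap: 0.013
```

{"fn": "carry_out", "kwargs": {"steps": [[-0.6,0,0,0,0,0,0],[-0.2,0,0,0,0,0,0],[0,0,0,0,0,0,0],[0,0,0,0,0,0,0],[0,0,0,0,0,0,0]]}}

```text
clock: 11.7
tcp_pos: [0.574, 0.0314, 0.0701]
orientation: [-0.0, 0.995, -0.099, 0.0]
wrist_force: [-0.8, -0.4, 0.0]
finger_gap: 0.0429
```

{"fn": "carry_out", "kwargs": {"steps": [[0,0,0.017,0,0,0,0],[0,0,0.02,0,0,0,0],[0,0,0.02,0,0,0,0],[0,0,0.018,0,0,0,0],[0,0,0.012,0,0,0,0],[0,0,0,0,0,0,0],[0,0,0,0,0,0,0]]}}

```text
clock: 12.58
tcp_pos: [0.5568, -0.0537, 0.0701]
orientation: [-0.0, 0.995, -0.099, 0.0]
wrist_force: [-0.0, -0.4, 0.6]
finger_gap: 0.0429
```

```bash
python3 - <<'E'
from h import *
s=env.get_state();p=s["tcp_pos"];R=toolR();print(p,s["wrist_force"],s["finger_gap"])
mouth=np.array([.5772,.0538,.0685]);d=-R[:,1];butt=mouth-.122*d;print("butt",butt,"tcp to butt",(p-butt)@d)
o=[]
for nm in("wrist","side"):
    c=cam(nm);im=c["color"]
    a=proj(c,[butt])[0];print(a)
    if nm=="wrist":
        hsv=cv2.cvtColor(im,cv2.COLOR_RGB2HSV).astype(int);H,S=hsv[...,0],hsv[...,1]
        red=((H<5)|(H>172))&(S>165)&(im[...,0]>110);v,u=np.nonzero(red)
        P=onz(c,np.c_[u,v],.073);print(((P-p)@d).min(),((P-p)@R[:,0]).min(),((P-p)@R[:,0]).max(),v.max())
        q=cv2.resize(im,(400,300))
    else:
        x0,y0=int(a[0])-60,int(a[1])-45;q=cv2.resize(im[y0:y0+75,x0:x0+100],(400,300),interpolation=cv2.INTER_CUBIC).copy()
        cv2.circle(q,tuple(int(v) for v in (a-[x0,y0]+.5)*4),3,(0,255,0),1)
    o.append(q)
cv2.imwrite("pics/butt.png",np.hstack(o)[:,:,::-1])
E
```

```text
[ 0.5567549  -0.05372179  0.07010626] [-0.0205317  -0.39792964  0.55728834] 0.04285213714149504
butt [ 0.55308536 -0.06579299  0.06847898] tcp to butt 0.012558647814482356
[321.4017399  364.31383235]
-0.011583970637654723 -0.007215920919924119 0.00704235185105387 369
[321.72039555 208.99634565]
```

View pics/butt.png

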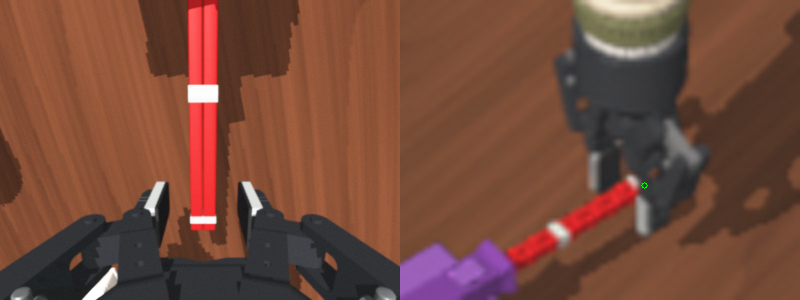

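The rod stays in the sleeve, centred between the open fingers, with the butt about 12 mm behind the TCP. Re-gripping near the butt.

{"fn": "carry_out", "kwargs": {"steps": [[-1,0,0,0,0,0,0],[-1,0,0,0,0,0,0],[-1,0,0,0,0,0,0],[-1,0,0,0,0,0,0],[-1,0,0,0,0,0,0],[-1,0,0,0,0,0,0]], "grip_force": 40}}

```text
clock: 13.42
tcp_pos: [0.5568, -0.0534, 0.0701]
orientation: [-0.0, 0.995, -0.099, 0.0]
wrist_force: [1.2, 4.1, 0.9]
finger_gap: 0.0135
```

{"fn": "carry_out", "kwargs": {"steps": [[-1,0,-0.004,0,0,0,0],[-1,0,-0.004,0,0,0,0],[-1,0,-0.004,0,0,0,0],[-1,0,-0.004,0,0,0,0],[-1,0,-0.004,0,0,0,0]]}}

```text
clock: 14.05
tcp_pos: [0.5606, -0.0363, 0.0701]
orientation: [0.002, 0.995, -0.1, -0.0]
wrist_force: [-1.8, -5.5, 0.6]
finger_gap: 0.0131
```

{"fn": "carry_out", "kwargs": {"steps": [[-1,0,-0.004,0,0,0,0],[-1,0,-0.004,0,0,0,0],[-1,0,-0.004,0,0,0,0],[-1,0,-0.002,0,0,0,0]]}}

```text
clock: 14.55
tcp_pos: [0.5634, -0.0224, 0.0701]
orientation: [0.002, 0.995, -0.1, 0.0]
wrist_force: [-1.4, -5.7, 1.2]
finger_gap: 0.0128
```

{"fn": "carry_out", "kwargs": {"steps": [[-1,0,-0.003,0,0,0,0],[-1,0,-0.002,0,0,0,0],[-1,0,-0.001,0,0,0,0],[-1,0,-0.001,0,0,0,0]]}}

```text
clock: 15.05
tcp_pos: [0.5648, -0.0157, 0.0702]
orientation: [0.002, 0.995, -0.1, -0.0]
wrist_force: [-1.1, -5.4, 1.1]
finger_gap: 0.013
```

{"fn": "carry_out", "kwargs": {"steps": [[-1,0,-0.003,0,0,0,0],[-1,0,-0.002,0,0,0,0],[-1,0,-0.001,0,0,0,0],[-1,0,-0.001,0,0,0,0]]}}

```text
clock: 15.55
tcp_pos: [0.5661, -0.0088, 0.0701]
orientation: [0.002, 0.995, -0.1, -0.0]
wrist_force: [-1.1, -5.5, 0.8]
finger_gap: 0.013
```

{"fn": "carry_out", "kwargs": {"steps": [[-1,0,-0.0005,0,0,0,0],[-1,0,-0.0005,0,0,0,0],[-1,0,-0.0005,0,0,0,0]]}}

```text
clock: 15.92
tcp_pos: [0.5664, -0.0074, 0.0701]
orientation: [0.002, 0.995, -0.1, -0.0]
wrist_force: [-0.6, -4.4, 0.9]
finger_gap: 0.0131
```

{"fn": "carry_out", "kwargs": {"steps": [[-1,0,-0.0008,0,0,0,0],[-1,0,-0.0007,0,0,0,0]]}}

```text
clock: 16.18
tcp_pos: [0.5667, -0.0059, 0.0701]
orientation: [0.002, 0.995, -0.1, -0.0]
wrist_force: [-0.8, -4.5, 0.5]
finger_gap: 0.0131
```

{"fn": "carry_out", "kwargs": {"steps": [[-1,0,-0.0008,0,0,0,0],[-1,0,-0.0007,0,0,0,0]]}}

```text
clock: 16.42
tcp_pos: [0.567, -0.0044, 0.0702]
orientation: [0.002, 0.995, -0.1, 0.0]
wrist_force: [-0.8, -4.9, 1.2]
finger_gap: 0.0132
```

{"fn": "carry_out", "kwargs": {"steps": [[-1,0,-0.0008,0,0,0,0],[-1,0,-0.0007,0,0,0,0]]}}

```text
clock: 16.68
tcp_pos: [0.5673, -0.0029, 0.0701]
orientation: [0.002, 0.995, -0.1, -0.0]
wrist_force: [-1.1, -4.1, 1.3]
finger_gap: 0.0135
```

{"fn": "carry_out", "kwargs": {"steps": [[-1,0,-0.0008,0,0,0,0],[-1,0,-0.0007,0,0,0,0]]}}

```text
clock: 16.92
tcp_pos: [0.5676, -0.0015, 0.0702]
orientation: [0.002, 0.995, -0.1, -0.0]
wrist_force: [-1.2, -6.9, 0.8]
finger_gap: 0.0129
```

{"fn": "carry_out", "kwargs": {"steps": [[-1,0,-0.0004,0,0,0,0]]}}

```text
clock: 17.05
tcp_pos: [0.5677, -0.0011, 0.0702]
orientation: [0.002, 0.995, -0.1, 0.0]
wrist_force: [-2.0, -5.4, 1.2]
finger_gap: 0.0125
```

{"fn": "carry_out", "kwargs": {"steps": [[-1,0,-0.0005,0,0,0,0]]}}

```text
clock: 17.18
tcp_pos: [0.5678, -0.0006, 0.0701]
orientation: [0.002, 0.995, -0.1, -0.0]
wrist_force: [-0.9, -5.3, 0.8]
finger_gap: 0.0134
```

{"fn": "carry_out", "kwargs": {"steps": [[-1,0,-0.0007,0,0,0,0],[-1,0,-0.0006,0,0,0,0]]}}

```text
clock: 17.42
tcp_pos: [0.5681, 0.0007, 0.0701]
orientation: [0.002, 0.995, -0.1, -0.0]
wrist_force: [-1.2, -5.5, -0.1]
finger_gap: 0.0132
```

{"fn": "carry_out", "kwargs": {"steps": [[-1,0,-0.0007,0,0,0,0],[-1,0,-0.0006,0,0,0,0]]}}

```text
clock: 17.68
tcp_pos: [0.5683, 0.0019, 0.0701]
orientation: [0.002, 0.995, -0.1, -0.0]
wrist_force: [-0.3, -5.3, 1.1]
finger_gap: 0.0129
```

{"fn": "carry_out", "kwargs": {"steps": [[-1,0,-0.0007,0,0,0,0],[-1,0,-0.0006,0,0,0,0]]}}

```text
clock: 17.92
tcp_pos: [0.5686, 0.0033, 0.0702]
orientation: [0.002, 0.995, -0.1, 0.0]
wrist_force: [-1.6, -5.7, 0.7]
finger_gap: 0.0134
```

{"fn": "carry_out", "kwargs": {"steps": [[-1,0,-0.0007,0,0,0,0],[-1,0,-0.0006,0,0,0,0]]}}

```text
clock: 18.18
tcp_pos: [0.5688, 0.0045, 0.0701]
orientation: [0.002, 0.995, -0.1, -0.0]
wrist_force: [-1.5, -5.1, 1.2]
finger_gap: 0.0131
```

{"fn": "carry_out", "kwargs": {"steps": [[-1,0,-0.0007,0,0,0,0],[-1,0,-0.0007,0,0,0,0]]}}

```text
clock: 18.42
tcp_pos: [0.5691, 0.0058, 0.0702]
orientation: [0.002, 0.995, -0.1, 0.0]
wrist_force: [-2.2, -5.7, 0.9]
finger_gap: 0.0131
```

{"fn": "carry_out", "kwargs": {"steps": [[-1,0,-0.0007,0,0,0,0],[-1,0,-0.0007,0,0,0,0]]}}

```text
clock: 18.68
tcp_pos: [0.5694, 0.0072, 0.0701]
orientation: [0.002, 0.995, -0.1, -0.0]
wrist_force: [-0.5, -5.3, -0.2]
finger_gap: 0.0131
```

{"fn": "carry_out", "kwargs": {"steps": [[-1,0,-0.0007,0,0,0,0],[-1,0,-0.0007,0,0,0,0]]}}

```text
clock: 18.92
tcp_pos: [0.5697, 0.0086, 0.0702]
orientation: [0.002, 0.995, -0.1, 0.0]
wrist_force: [-1.2, -4.1, 0.6]
finger_gap: 0.0129
```

{"fn": "carry_out", "kwargs": {"steps": [[-1,0,-0.0007,0,0,0,0],[-1,0,-0.0007,0,0,0,0]]}}

```text
clock: 19.18
tcp_pos: [0.5699, 0.01, 0.0702]
orientation: [0.002, 0.995, -0.1, 0.0]
wrist_force: [-1.4, -6.3, 1.1]
finger_gap: 0.013
```

{"fn": "carry_out", "kwargs": {"steps": [[-1,0,-0.0007,0,0,0,0]]}}

```text
clock: 19.3
tcp_pos: [0.5701, 0.0107, 0.0702]
orientation: [0.002, 0.995, -0.1, -0.0]
wrist_force: [-1.5, -5.4, 0.3]
finger_gap: 0.0131
```

{"fn": "carry_out", "kwargs": {"steps": [[-1,0,-0.0007,0,0,0,0],[-1,0,-0.0006,0,0,0,0]]}}

```text
clock: 19.55
tcp_pos: [0.5703, 0.0119, 0.0701]
orientation: [0.002, 0.995, -0.1, 0.0]
wrist_force: [-1.5, -6.7, 1.1]
finger_gap: 0.0132
```

{"fn": "carry_out", "kwargs": {"steps": [[-1,0,-0.0005,0,0,0,0]]}}

```text
clock: 19.68
tcp_pos: [0.5704, 0.0124, 0.0701]
orientation: [0.002, 0.995, -0.1, 0.0]
wrist_force: [-1.1, -5.6, 0.9]
finger_gap: 0.0129
```

{"fn": "carry_out", "kwargs": {"steps": [[-1,0,-0.0007,0,0,0,0],[-1,0,-0.0006,0,0,0,0]]}}

```text
clock: 19.92
tcp_pos: [0.5707, 0.0137, 0.0701]
orientation: [0.002, 0.995, -0.1, -0.0]
wrist_force: [-0.7, -6.5, 0.3]
finger_gap: 0.013
```

{"fn": "carry_out", "kwargs": {"steps": [[-1,0,-0.0007,0,0,0,0]]}}

```text
clock: 20.05
tcp_pos: [0.5708, 0.0144, 0.0701]
orientation: [0.002, 0.995, -0.1, -0.0]
wrist_force: [-1.2, -5.8, 0.5]
finger_gap: 0.013
```

{"fn": "carry_out", "kwargs": {"steps": [[-1,0,-0.0007,0,0,0,0],[-1,0,-0.0005,0,0,0,0]]}}

```text
clock: 20.3
tcp_pos: [0.5711, 0.0156, 0.0702]
orientation: [0.002, 0.995, -0.1, 0.0]
wrist_force: [-1.1, -5.7, 0.7]
finger_gap: 0.0129
```

{"fn": "carry_out", "kwargs": {"steps": [[-1,0,-0.0007,0,0,0,0],[-1,0,-0.0006,0,0,0,0]]}}

```text
clock: 20.55
tcp_pos: [0.5713, 0.0168, 0.0702]
orientation: [0.002, 0.995, -0.1, 0.0]
wrist_force: [-0.2, -5.2, 1.1]
finger_gap: 0.0132
```

{"fn": "carry_out", "kwargs": {"steps": [[-1,0,-0.0007,0,0,0,0],[-1,0,-0.0006,0,0,0,0]]}}

```text
clock: 20.8
tcp_pos: [0.5716, 0.0181, 0.0702]
orientation: [0.002, 0.995, -0.1, 0.0]
wrist_force: [-0.7, -6.6, 1.6]
finger_gap: 0.0127
```

{"fn": "carry_out", "kwargs": {"steps": [[-1,0,-0.0007,0,0,0,0]]}}

```text
clock: 20.92
tcp_pos: [0.5717, 0.0188, 0.0701]
orientation: [0.002, 0.995, -0.1, -0.0]
wrist_force: [0.2, -4.8, 1.4]
finger_gap: 0.0127
```

{"fn": "carry_out", "kwargs": {"steps": [[-1,0,-0.0007,0,0,0,0],[-1,0,-0.0007,0,0,0,0]]}}

```text
clock: 21.18
tcp_pos: [0.572, 0.0202, 0.0701]
orientation: [0.002, 0.995, -0.1, 0.0]
wrist_force: [-1.6, -5.9, 1.5]
finger_gap: 0.0128
```

{"fn": "carry_out", "kwargs": {"steps": [[-1,0,-0.0007,0,0,0,0],[-1,0,-0.0006,0,0,0,0]]}}

```text
clock: 21.42
tcp_pos: [0.5722, 0.0214, 0.0702]
orientation: [0.002, 0.995, -0.1, -0.0]
wrist_force: [-0.5, -6.2, 0.9]
finger_gap: 0.0132
```

{"fn": "carry_out", "kwargs": {"steps": [[-1,0,-0.0006,0,0,0,0],[-1,0,-0.0006,0,0,0,0]]}}

```text
clock: 21.68
tcp_pos: [0.5725, 0.0226, 0.0701]
orientation: [0.002, 0.995, -0.1, 0.0]
wrist_force: [-1.6, -5.6, 1.3]
finger_gap: 0.0131
```

{"fn": "carry_out", "kwargs": {"steps": [[-1,0,-0.0007,0,0,0,0],[-1,0,-0.0007,0,0,0,0]]}}

```text
clock: 21.92
tcp_pos: [0.5728, 0.024, 0.0702]
orientation: [0.002, 0.995, -0.1, 0.0]
wrist_force: [-0.9, -5.2, 0.6]
finger_gap: 0.0131
```

{"fn": "carry_out", "kwargs": {"steps": [[-1,0,-0.0007,0,0,0,0],[-1,0,-0.0007,0,0,0,0]]}}

```text
clock: 22.18
tcp_pos: [0.573, 0.0253, 0.0701]
orientation: [0.002, 0.995, -0.1, -0.0]
wrist_force: [-1.4, -4.9, 0.7]
finger_gap: 0.0129
```

{"fn": "carry_out", "kwargs": {"steps": [[-1,0,-0.0007,0,0,0,0],[-1,0,-0.0007,0,0,0,0]]}}

```text
clock: 22.42
tcp_pos: [0.5733, 0.0267, 0.0701]
orientation: [0.002, 0.995, -0.1, -0.0]
wrist_force: [-0.6, -6.2, 0.8]
finger_gap: 0.0136
```

{"fn": "carry_out", "kwargs": {"steps": [[-1,0,-0.0006,0,0,0,0],[-1,0,-0.0006,0,0,0,0]]}}

```text
clock: 22.68
tcp_pos: [0.5736, 0.0279, 0.0702]
orientation: [0.002, 0.995, -0.1, 0.0]
wrist_force: [-0.9, -5.8, 0.7]
finger_gap: 0.0127
```

{"fn": "carry_out", "kwargs": {"steps": [[-1,0,-0.0007,0,0,0,0],[-1,0,-0.0006,0,0,0,0]]}}

```text
clock: 22.92
tcp_pos: [0.5738, 0.0288, 0.0702]
orientation: [0.003, 0.995, -0.1, -0.0]
wrist_force: [-2.1, -6.8, 1.9]
finger_gap: 0.0128
```

{"fn": "carry_out", "kwargs": {"steps": [[-1,0,-0.0004,0,0,0,0]]}}

```text
clock: 23.05
tcp_pos: [0.5738, 0.029, 0.0701]
orientation: [0.003, 0.995, -0.1, -0.0]
wrist_force: [-3.0, -8.5, 0.7]
finger_gap: 0.0131
```

{"fn": "carry_out", "kwargs": {"steps": [[-1,0,-0.0003,0,0,0,0],[-1,0,0,0,0,0,0]]}}

```text
clock: 23.3
tcp_pos: [0.5738, 0.0291, 0.0702]
orientation: [0.003, 0.995, -0.101, -0.0]
wrist_force: [-2.7, -8.3, 1.0]
finger_gap: 0.0129
```

{"fn": "carry_out", "kwargs": {"steps": [[-1,0,-0.0003,0,0,0,0],[-1,0,0,0,0,0,0]]}}

```text
clock: 23.55
tcp_pos: [0.5738, 0.0292, 0.0701]
orientation: [0.003, 0.995, -0.101, -0.0]
wrist_force: [-1.9, -8.8, 0.5]
finger_gap: 0.0129
```

The push has risen to about 9 N against a steady drag of about 5.6 N, and the TCP has stalled, so the tips are on the cushion at about 3.5 N. Letting go and retreating.

{"fn": "carry_out", "kwargs": {"steps": [[-0.7,0,0,0,0,0,0],[-0.3,0,0,0,0,0,0],[0,0,0,0,0,0,0],[0,0,0,0,0,0,0],[0,0,0,0,0,0,0],[0,0,0.005,-0.01,0,0,0],[0,0,0.01,-0.025,0,0,0],[0,0,0.02,-0.03,0,0,0],[0,0,0.03,-0.03,0,0,0],[0,0,0.03,-0.03,0,0,0],[0,0,0.03,-0.01,0,0,0],[0,0,0.03,0,0,0,0],[0,0,0,0,0,0,0]]}}

```text
clock: 25.18
tcp_pos: [0.5433, -0.1218, 0.2061]
orientation: [0.0, 0.995, -0.101, 0.001]
wrist_force: [0.8, -0.2, -0.3]
finger_gap: 0.0427
```

```bash
python3 - <<'E'
from h import *
s=env.get_state();print(s["tcp_pos"],s["wrist_force"])
c=cam("side");im=c["color"];t=cam("top")["color"]
hsv=cv2.cvtColor(im,cv2.COLOR_RGB2HSV).astype(int);H,S=hsv[...,0],hsv[...,1]
red=((H<5)|(H>172))&(S>165)&(im[...,0]>110);red[:200]=0;red[270:]=0;red[:,:270]=0;red[:,340:]=0
v,u=np.nonzero(red);d=np.array([.1975,.980,0]);P=onz(c,np.c_[u,v],.0685)
print(red.sum(),"stands out mm",-(((P-[.5772,.0538,.0685])@d).min())*1e3)
q=np.hstack([cv2.resize(im[190:340,200:400],(400,300)),cv2.resize(t[140:310,210:437],(400,300))]);cv2.imwrite("pics/end.png",q[:,:,::-1])
E
```

```text
[ 0.54330217 -0.1217508   0.20608536] [ 0.79193627 -0.20600194 -0.3093673 ]
38 stands out mm 39.748024813336194
```

View pics/end.png

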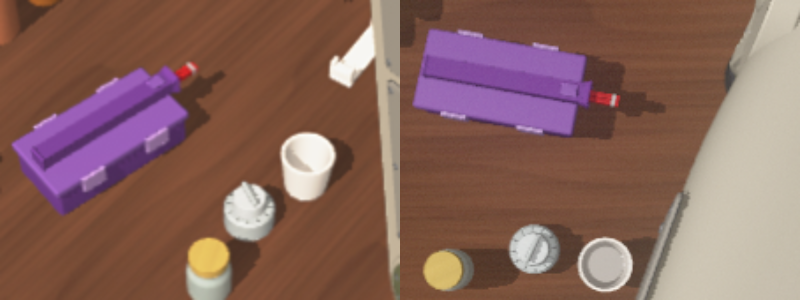

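The rod stands out about 38 mm and is level in the sleeve. The jar, timer and cup are where they were and the gripper is clear, so I'm handing in.

```bash
python3 -c "
from workcell import env
print(env.hand_in())"
```

```text
the job is handed in; nothing more can be done
None
```

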